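Hold the sample tin at reading height on the cam lift

TASK

With the lever still down, set the small round brass tin flat into the round blue-rimmed nest of the cam lift and let go of it. Then swing the lift's lever with the red grip up to the cam's highest lift, where the lever stands straight up, and keep holding it there: it springs back down by itself, so finish with the fingers still holding the lever upright and the tin raised in its nest. Leave the other things on the bench alone.

Things in the scene. Friction and masses are not known exactly. Their poses are not given: they have to be found in the camera images.
- sample_tin: small round brass tin, a disc 41 mm in diameter and 10 mm thick (the lowest 4 mm are 39 mm in diameter), 35 g or so, lying flat and loose on the bench at the robot's right; origin at the centre of its underside, z up
- cam_lift: cam lift, fixed to the bench: grey base plate 130 (x) x 190 (y) x 10 mm, platen on its right (-y) half, lever on its left (+y). Origin at the centre of the base's underside; x points away from the side where the lever rests, z up. Behind the nest, 58 mm towards +x, stands a post 10 x 24 mm, 98 mm high; its red line shows the tin top's height at highest lift
- nest (a point): centre of the nest floor, on the moving aluminium platen (92 x 76 mm), 45 mm to the -y side of the cam lift's origin. Round cavity 44 mm wide at the floor, 47 mm at the mouth, 5 mm deep, in a blue ring 59 mm wide; the tin has about 2 mm play all round and stands 5 mm above the ring. At rest the floor is 71 mm above the bench; highest lift raises it 9 mm
- lever_axis (a point): point on the lever's horizontal turning axis (parallel to the cam lift's y axis) in the plane in which the lever swings; 42 mm above the bench, 60 mm to the +y side of the cam lift's origin
- lever_grip (a point): centre of the red grip on the lever's end, a round barrel 26 mm in diameter and 26 mm long along the lift's y, flat-ended, free to spin on its pin, 100 mm from the lever axis; the lever is a steel rod 9 mm thick. At rest it points to the cam lift's -x side, 13 degrees above level, its centre 64 mm above the bench; upright, 142 mm. It can be pinched from above across the lift's y
- cam_lever (a joint): lever angle in rad: 0 at rest on its stop, growing as the grip swings up and over towards the cam lift's +x. Highest lift at 1.35, where the lever is exactly upright; beyond it the platen sinks again (end stop 1.80). A spring pulls it back to 0 with roughly 1.5 to 2 N at the grip; nothing latches it
- timer: white bench timer, 66 x 66 x 20 mm, loose, a bystander; origin at the centre of its underside
- tape_roll: roll of masking tape, 68 mm across, 18 mm high, loose, a bystander; origin at the centre of its underside
- marker: white marker pen with black cap, 132 mm long, 18 mm thick, lying loose, a bystander; origin at its underside
- cassette: small grey and blue cuvette cassette, 47 x 53 x 35 mm, loose, a bystander; origin at the centre of its underside

How it is judged (in metres and radians):
On the way, in this order (a step that is already met when the one before it is completed fails the run):
1. the tin lies flat in the nest, let go, with the lever still at rest (horizontal distance between sample_tin and nest below 0.0035 m and z of sample_tin in the frame of nest below 0.0015 m and angle between sample_tin's own z axis and vertical below 0.05 rad and contact force between the fingers and sample_tin below 0.1 N and value of joint cam_lever below 0.2 rad), for 0.2 s.
2. the fingers hold the lever at the cam's highest lift (value of joint cam_lever between 1.23 and 1.47 rad and contact force between the fingers and cam_lever above 0.5 N), for 0.5 s.
At the end, for the whole second after the job is handed in: Fingers hold the lever (over 0.5 N) within 0.12 rad of highest lift (1.35 rad), platen raised; the tin lies still and flat (0.05 rad) in the nest, within 3.5 mm of its centre and under 1.5 mm off its floor, not touched by the robot (all of step 2 and height (world z) of nest above 0.078 m and horizontal distance between sample_tin and nest below 0.0035 m and z of sample_tin in the frame of nest below 0.0015 m and angle between sample_tin's own z axis and vertical below 0.05 rad and linear speed of sample_tin below 0.02 m/s and contact force between each of the arm, the fingers and sample_tin below 0.1 N); the arm keeps its last pose, push and grip.
It fails at once if a bystander (timer, tape roll, marker, cassette) was moved more than 15 mm (distance of any of timer, tape_roll, marker, cassette from where it was at the start of the episode above 0.015 m).
It also fails if it takes over 58 s, if anything falls off the work surface, if the arm or the gripper's body presses on something with over 40 N, if the wrist force passes 120 N, or if a joint passes its speed limit or range.

ROBOT

A 6-joint arm with a two-finger parallel gripper is mounted at the origin on a cart in front of the work surface, level with it; the furniture and walls round the work are solid. World frame = base frame: x ahead of the robot, y to its left, z up, the work surface at z = 0. Lengths are in m, angles in degrees, forces in N, time in s.
With the tool pointing down it reaches from about 0.3 to 0.75 m from the base axis. Payload 8.5 kg.
Tool frame: the origin (TCP) lies on the centre line of the jaws, within the pads' length; the fingertips stand 19 mm ahead of it and the grasp point (between the pads) is the TCP (env.tcp_to_tips is the z of the fingertips in the tool frame, in m); z points along the fingers, y is the line along which they close (so a half turn about z gives the same grasp; the last joint's range is limited). The gripper opens to 85 mm and grips with 20 to 120 N. Pads are 22 mm wide; open, the fingers measure 114 mm over their backs; the gripper's body (76 mm by 85 mm) begins 54 mm behind the grasp point. The pads swing forward as they close: fully open they stand 13 mm farther back than shut.
Start: joints at [52.981, 21.807, 74.336, -0, 83.858, -12.336], TCP at [0.23, 0.5, 0.25] pointing down, gripper open.
Joint ranges: [-178.18, 178.18], [-50.72, 133.34], [12.68, 142.11], [-81.47, 261.47], [9.98, 163.14], [-165.26, 165.26]. Speed limits (degrees/s): [136.94, 136.94, 180, 180, 180, 180].

INTERFACE

Orientations are given as a 3x3 rotation matrix whose columns are the frame's x, y, z axes.
In Python, from rig import env gives the robot as it stands.
- The arm moves only by the tool servo_tool, never from a script. Its argument "steps" is a list of rows, each an object of numbers: "tx", "ty", "tz": the shift along the world's x, y, z in cm; "yaw": the turn about the world's z in degrees; "claw": the finger opening in cm, from 0 to 8.54. In form: [{"tx": .., "ty": .., "tz": .., "yaw": .., "claw": ..}, ...]. A call has 1 to 20 rows; each row shifts and turns the commanded pose from where the row before left it; what a row does not reach is not made up. A row lasts 1/10 s, in which the tool goes at most 50 mm and 8.59 degrees, less where a joint would pass 70% of its speed; a pose out of reach is approached as far as the arm can. A call with a gripper value outside its range is refused whole. The fingers move at their own pace and stop on an object; "newtons" is the grip in N (left out, the last holds). Time passes only in rows, so rows that do not move let the fingers close. It gives the time, the measured TCP pose, the force, the opening and the grip force at its end, in the units of the state.
- env.observe(): the state, without advancing time (a new reading comes with each control period).
- env.get_image(name): name is "side" or "top" or "wrist"; returns (picture, depth): 480x640x3 uint8, red, green, blue; 480x640 float32, m along the optical axis (not along the pixel's ray), 0 where there is no reading.
- env.camera_model(name): a dict with "fovy" (degrees; the focal length in pixels is half the picture's height over the tangent of half this angle, whatever the lens; pixels are square), "cx", "cy" (the principal point, pixels), "T" (4x4, takes a point from camera to world coordinates). Camera axes: x right, y down, z forward; pixel columns grow to the right and rows downward; lengths in m; the calibration is good to about 2 mm. A picture is of the moment at which its call begins: read the wrist's pose just before it. camera_model takes no time and is no camera call; for the wrist camera it gives the pose at the moment of the call.
- env.close_job(): hands the job in; it is judged then, once.
The state is a dict: "time_s": time; "q": joint angles; "qvel": joint speeds; "joint_efforts": joint torques, N m; "position": TCP position; "tool_rot": TCP orientation; "ft_force": force on the tool from outside, world axes, zero at the start; "wrist_torque": the same for the moment, N m; "grip_width": finger opening in m; "gripper_force": force on a finger pad.
Only numpy, scipy, OpenCV 4.12 (cv2) and the standard library are available. Lean on these libraries where they do the work, as an engineer would, in place of code of your own. Each camera call takes 0.05 s, during which the arm holds its last target. There are 200 camera calls.

## Working session

There is one attempt and no reset: what is moved stays moved. The work goes in short steps, Python scripts to look and compute and a tool call to move; the robot and the scene stay as the last step left them, time stands still between calls to the robot, and variables do not carry over. Pictures are saved under pics/ and viewed, at most 13 in all, crops included, and the job is handed in when it is done.

Besides the shell and the picture viewer there is one more tool, called after "Emit:" by a JSON object that holds its "name" and its "arguments", one argument or row to a line. servo_tool: Moves the arm, as the interface text tells. Its arguments: {"type":"object","properties":{"steps":{"type":"array"},"newtons":{"type":"number"}},"required":["steps"]}

```bash
mkdir -p pics && cat > h.py <<'E'
import numpy as np, cv2
from rig import env
def snap(n,fn):
    m=env.camera_model(n); im,d=env.get_image(n)
    cv2.imwrite(f'pics/{fn}.png',im[:,:,::-1]); np.savez(f'pics/{fn}.npz',im=im,d=d,T=m['T'],p=[m['fovy'],m['cx'],m['cy']])
def load(fn):
    return np.load(f'pics/{fn}.npz')
def pt(fn,u,v,z=None):
    "world point from depth, or on plane z"
    a=load(fn);f=240/np.tan(np.radians(a['p'][0]/2));T=a['T']
    r=np.array([(u-a['p'][1])/f,(v-a['p'][2])/f,1.])
    w=T[:3,:3]@r
    s=a['d'][int(v),int(u)] if z is None else (z-T[2,3])/w[2]
    return T[:3,3]+s*w
E
python3 - <<'E'
from h import *
snap('top','top1');snap('side','side1')
for n in('top','side'):print(env.camera_model(n))
o=env.observe();print(o['position'],o['tool_rot'],o['grip_width'],env.tcp_to_tips)
E
```

```text
{'fovy': 52.91216118051548, 'cx': 318.5102974225636, 'cy': 239.391858002499, 'T': array([[ 0.00133448, -0.97863846,  0.20558448,  0.318401  ],
       [-0.99998635, -0.00234437, -0.00466878,  0.05027675],
       [ 0.00505101, -0.20557544, -0.97862824,  1.27230244],
       [ 0.        ,  0.        ,  0.        ,  1.        ]])}
{'fovy': 43.26975823500053, 'cx': 317.6200457167955, 'cy': 251.36732910248773, 'T': array([[ 0.92975879, -0.13407506,  0.34288842,  0.10515631],
       [-0.3678107 , -0.37935007,  0.8490046 , -1.13368302],
       [ 0.0162444 , -0.91548752, -0.4020183 ,  0.66254765],
       [ 0.        ,  0.        ,  0.        ,  1.        ]])}
[0.229554   0.49956451 0.24979326] [[-9.08626510e-01  4.17608985e-01 -7.74584565e-04]
 [ 4.17609598e-01  9.08626036e-01 -9.75111889e-04]
 [ 2.96592215e-04 -1.20948646e-03 -9.99999225e-01]] 0.08507756312236767 0.019
```

View pics/top1.png

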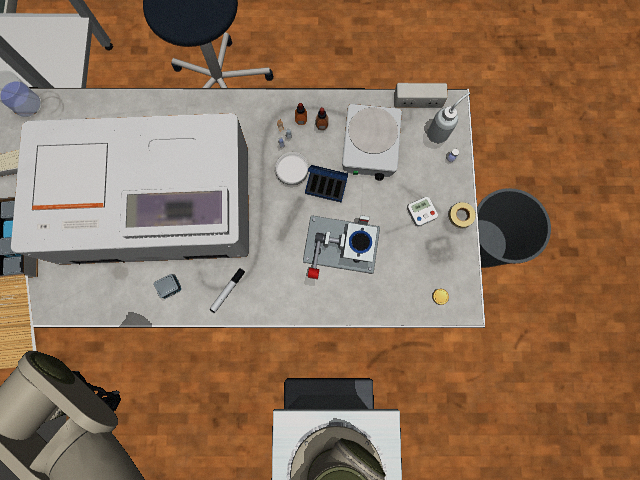

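View pics/side1.png

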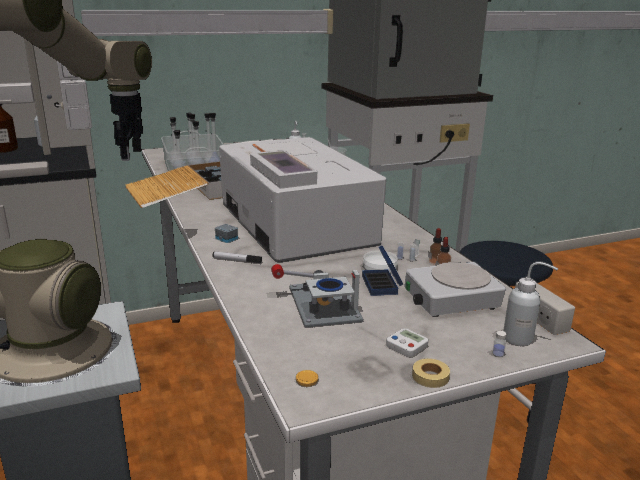

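The top view shows the tin at (441,297), the nest ring at (360,241), the red grip at (313,272) and the base corners at about (312,216), (380,221), (374,272) and (304,263).

```bash
python3 - <<'E'
from h import *
def blob(fn,box,lo,hi):
    im=load(fn)['im'];hsv=cv2.cvtColor(im,cv2.COLOR_RGB2HSV);m=cv2.inRange(hsv,lo,hi)
    x0,y0,x1,y1=box;k=np.zeros_like(m);k[y0:y1,x0:x1]=m[y0:y1,x0:x1]
    c=max(cv2.findContours(k,cv2.RETR_EXTERNAL,2)[0],key=cv2.contourArea);(x,y),ax,_=cv2.minAreaRect(c);return x,y,ax
T=blob('top1',(425,280,458,312),(12,100,100),(40,255,255));print('tin',T,pt('top1',*T[:2],z=.009))
S=blob('side1',(285,360,330,395),(8,100,60),(40,255,255));print('tinS',S,pt('side1',*S[:2],z=.006))
N=blob('top1',(335,220,385,262),(100,100,40),(130,255,255));print('nest',N,pt('top1',*N[:2],z=.076))
G=blob('top1',(300,262,325,282),(0,120,60),(8,255,255));print('grip',G,pt('top1',*G[:2],z=.07))
S=blob('side1',(265,260,290,282),(0,120,60),(8,255,255));print('gripS',S,pt('side1',*S[:2],z=.064))
for c in [(312,216),(380,221),(374,272),(304,263)]:print(c,pt('top1',*c,z=.01))
im=load('top1')['im'];cv2.imwrite('pics/crop1.png',cv2.resize(im[200:290,290:400],None,fx=7,fy=6.5,interpolation=cv2.INTER_CUBIC)[:,:,::-1])
E
```

```text
tin (440.5000305175781, 296.0, (14.849242210388184, 14.849241256713867)) [ 0.43326214 -0.27502047  0.009     ]
tinS (306.5, 378.0, (16.0, 21.0)) [ 0.43430244 -0.27542379  0.006     ]
nest (360.0000305175781, 241.50003051757812, (21.920310974121094, 21.92030906677246)) [ 0.56450753 -0.06055004  0.076     ]
grip (312.93243408203125, 272.9053955078125, (10.028338432312012, 9.699540138244629)) [0.48496665 0.05842976 0.07      ]
gripS (277.20001220703125, 270.6000061035156, (13.914020538330078, 10.11928653717041)) [0.48810253 0.05941422 0.064     ]
(312, 216) [0.64811542 0.06193053 0.01      ]
(380, 221) [ 0.63467685 -0.12156941  0.01      ]
(374, 272) [ 0.4960127  -0.10227685  0.01      ]
(304, 263) [0.51963548 0.08257619 0.01      ]
```

View pics/crop1.png

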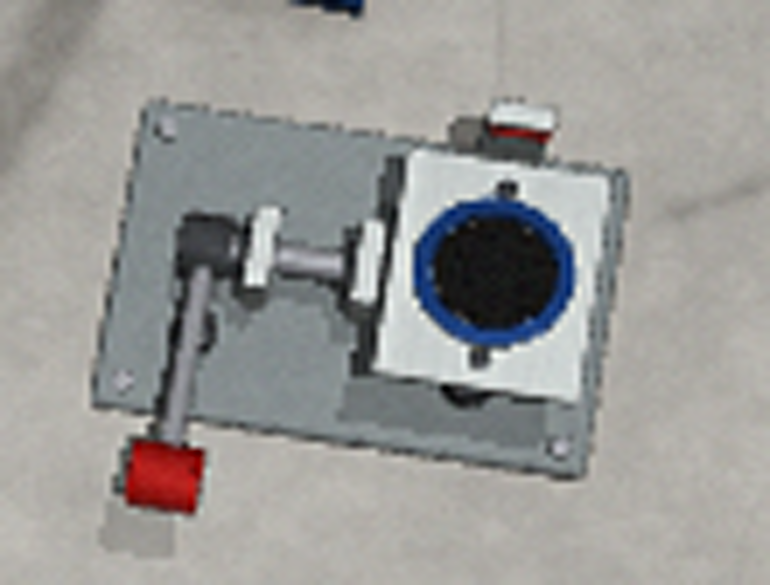

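The lift's yaw is about -9° and the estimates agree: nest (0.5645,-0.0605), resting grip (0.485,0.058), tin (0.434,-0.275). I'll move above the tin and align the tool's yaw with the lift.

Emit:
{"name": "servo_tool", "arguments": {
  "steps": [
    {"tx": 1.13, "ty": -4.3, "yaw": 1, "claw": 6},
    {"tx": 1.13, "ty": -4.3, "yaw": 1, "claw": 6},
    {"tx": 1.13, "ty": -4.3, "yaw": 1, "claw": 6},
    {"tx": 1.13, "ty": -4.3, "yaw": 1, "claw": 6},
    {"tx": 1.13, "ty": -4.3, "yaw": 1, "claw": 6},
    {"tx": 1.13, "ty": -4.3, "yaw": 1, "claw": 6},
    {"tx": 1.13, "ty": -4.3, "yaw": 1, "claw": 6},
    {"tx": 1.13, "ty": -4.3, "yaw": 1, "claw": 6},
    {"tx": 1.13, "ty": -4.3, "yaw": 1, "claw": 6},
    {"tx": 1.13, "ty": -4.3, "yaw": 1, "claw": 6},
    {"tx": 1.13, "ty": -4.3, "yaw": 1, "claw": 6},
    {"tx": 1.13, "ty": -4.3, "yaw": 1, "claw": 6},
    {"tx": 1.13, "ty": -4.3, "yaw": 1, "claw": 6},
    {"tx": 1.13, "ty": -4.3, "yaw": 1, "claw": 6},
    {"tx": 1.13, "ty": -4.3, "yaw": 1, "claw": 6},
    {"tx": 1.13, "ty": -4.3, "yaw": 0.7, "claw": 6},
    {"tx": 1.13, "ty": -4.3, "claw": 6},
    {"tx": 1.13, "ty": -4.3, "claw": 6},
    {"tz": -4, "claw": 6},
    {"tz": -4, "claw": 6}
  ]
}}

```text
invalid input at $.steps[0]: expected keys tx, ty, tz, yaw, claw
```

Emit:
{"name": "servo_tool", "arguments": {
  "steps": [
    {"claw": 6},
    {"claw": 6},
    {"claw": 6}
  ]
}}

```text
invalid input at $.steps[0]: expected keys tx, ty, tz, yaw, claw
```

```bash
python3 - <<'E'
from h import *
snap('wrist','w1');o=env.observe();print(o['position'],o['tool_rot'],o['q'],o['time_s'])
E
```

```text
[0.22957368 0.49958079 0.24986372] [[-9.08623614e-01  4.17615495e-01 -6.53549027e-04]
 [ 4.17615945e-01  9.08623216e-01 -8.79560609e-04]
 [ 2.26511680e-04 -1.07212203e-03 -9.99999400e-01]] [ 5.29798804e+01  2.18332265e+01  7.43713026e+01 -4.47764442e-04
  8.38582535e+01 -1.23359143e+01] 0.15
```

View pics/w1.png

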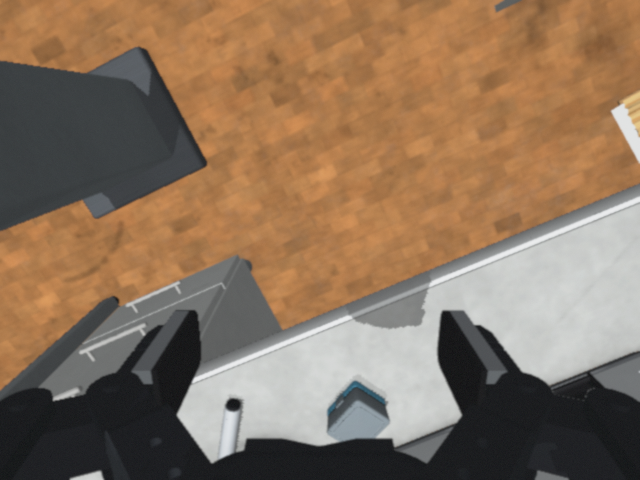

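The move was refused because every row needs all five keys. The wrist view still shows the start area, with the fingers at about (170,360) and (465,360). I'll resend with full rows.

Emit:
{"name": "servo_tool", "arguments": {
  "steps": [
    {"tx": 1.13, "ty": -4.3, "tz": 0, "yaw": 1, "claw": 6},
    {"tx": 1.13, "ty": -4.3, "tz": 0, "yaw": 1, "claw": 6},
    {"tx": 1.13, "ty": -4.3, "tz": 0, "yaw": 1, "claw": 6},
    {"tx": 1.13, "ty": -4.3, "tz": 0, "yaw": 1, "claw": 6},
    {"tx": 1.13, "ty": -4.3, "tz": 0, "yaw": 1, "claw": 6},
    {"tx": 1.13, "ty": -4.3, "tz": 0, "yaw": 1, "claw": 6},
    {"tx": 1.13, "ty": -4.3, "tz": 0, "yaw": 1, "claw": 6},
    {"tx": 1.13, "ty": -4.3, "tz": 0, "yaw": 1, "claw": 6},
    {"tx": 1.13, "ty": -4.3, "tz": 0, "yaw": 1, "claw": 6},
    {"tx": 1.13, "ty": -4.3, "tz": 0, "yaw": 1, "claw": 6},
    {"tx": 1.13, "ty": -4.3, "tz": 0, "yaw": 1, "claw": 6},
    {"tx": 1.13, "ty": -4.3, "tz": 0, "yaw": 1, "claw": 6},
    {"tx": 1.13, "ty": -4.3, "tz": 0, "yaw": 1, "claw": 6},
    {"tx": 1.13, "ty": -4.3, "tz": 0, "yaw": 1, "claw": 6},
    {"tx": 1.13, "ty": -4.3, "tz": 0, "yaw": 1, "claw": 6},
    {"tx": 1.13, "ty": -4.3, "tz": 0, "yaw": 0.7, "claw": 6},
    {"tx": 1.13, "ty": -4.3, "tz": 0, "yaw": 0, "claw": 6},
    {"tx": 1.13, "ty": -4.3, "tz": 0, "yaw": 0, "claw": 6},
    {"tx": 0, "ty": 0, "tz": -4, "yaw": 0, "claw": 6},
    {"tx": 0, "ty": 0, "tz": -4, "yaw": 0, "claw": 6}
  ]
}}

```text
time_s: 2.15
position: [0.4332, -0.2757, 0.1693]
tool_rot: [[-0.987, 0.158, 0.001], [0.158, 0.987, -0.001], [-0.002, -0.001, -1.0]]
ft_force: [0.8, 0.5, -0.7]
grip_width: 0.0598
gripper_force: 0.0
```

Emit:
{"name": "servo_tool", "arguments": {
  "steps": [
    {"tx": 0, "ty": 0, "tz": 0, "yaw": 0, "claw": 4.1},
    {"tx": 0, "ty": 0, "tz": 0, "yaw": 0, "claw": 4.1},
    {"tx": 0, "ty": 0, "tz": 0, "yaw": 0, "claw": 4.1}
  ]
}}

```text
time_s: 2.45
position: [0.4338, -0.2747, 0.1724]
tool_rot: [[-0.988, 0.156, 0.003], [0.156, 0.988, -0.003], [-0.003, -0.002, -1.0]]
ft_force: [0.8, 0.4, -0.1]
grip_width: 0.0414
gripper_force: 0.0
```

```bash
python3 - <<'E'
from h import *
snap('wrist','w2');o=env.observe();print(o['position'],o['tool_rot'],o['q'],o['time_s'])
E
```

```text
[ 0.43378436 -0.27467761  0.17242986] [[-0.98779733  0.15572136  0.00270159]
 [ 0.15571404  0.98779838 -0.00273852]
 [-0.00309507 -0.00228443 -0.9999926 ]] [-4.55722238e+01  2.23159872e+01  8.75432734e+01  7.50444819e-04
  6.99203331e+01 -1.26614024e+02] 2.5
```

View pics/w2.png

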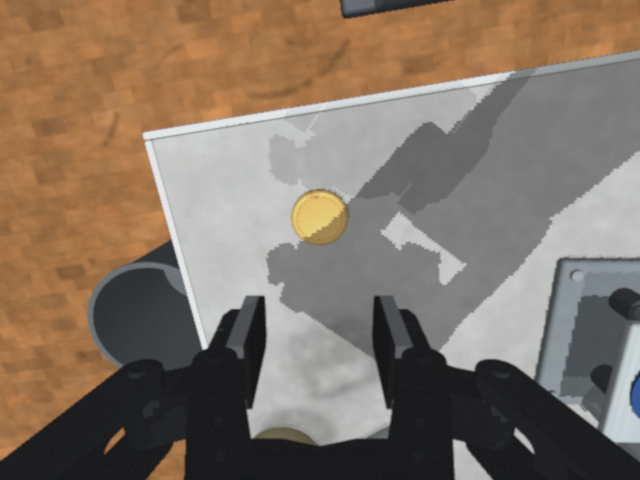

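The tin is at (320,217) in the wrist view, centred laterally between the fingers. Next I compute its position, then probe the bench height.

```bash
python3 - <<'E'
from h import *
print(pt('w2',320,215.5,z=.01), pt('w2',320,217), load('w2')['T'])
im=load('w2')['im'];m=cv2.inRange(cv2.cvtColor(im,cv2.COLOR_RGB2HSV),(18,100,60),(40,255,255))[180:255,280:360]
c=max(cv2.findContours(m,0,2)[0],key=cv2.contourArea);(x,y),r,_=cv2.fitEllipse(c);print(x+280,y+180,r,pt('w2',x+280,y+180,z=.008))
E
```

```text
[ 0.43151379 -0.2744633   0.01      ] [ 0.43261628 -0.27463454  0.01001296] [[ 0.15428723  0.94187266  0.29844821  0.35735262]
 [ 0.98802281 -0.14630794 -0.04903984 -0.26296034]
 [-0.00252394  0.30243987 -0.95316513  0.29624063]
 [ 0.          0.          0.          1.        ]]
319.17042541503906 216.93822479248047 (53.91399383544922, 54.62909698486328) [ 0.43300694 -0.27530599  0.008     ]
```

Emit:
{"name": "servo_tool", "arguments": {
  "steps": [
    {"tx": -1, "ty": 6, "tz": -3, "yaw": 0, "claw": 4.2},
    {"tx": 0, "ty": 0, "tz": -4, "yaw": 0, "claw": 4.2},
    {"tx": 0, "ty": 0, "tz": -4, "yaw": 0, "claw": 4.2},
    {"tx": 0, "ty": 0, "tz": -3, "yaw": 0, "claw": 4.2},
    {"tx": 0, "ty": 0, "tz": -0.4, "yaw": 0, "claw": 4.2},
    {"tx": 0, "ty": 0, "tz": 0, "yaw": 0, "claw": 4.2}
  ]
}}

```text
time_s: 3.1
position: [0.4263, -0.2305, 0.0352]
tool_rot: [[-0.988, 0.156, 0.001], [0.156, 0.988, -0.001], [-0.001, -0.001, -1.0]]
ft_force: [0.1, 1.0, 0.9]
grip_width: 0.0421
gripper_force: 0.0
```

Emit:
{"name": "servo_tool", "arguments": {
  "steps": [
    {"tx": 0, "ty": 4, "tz": 0, "yaw": 0, "claw": 4.2},
    {"tx": 0, "ty": 0, "tz": -0.8, "yaw": 0, "claw": 4.2},
    {"tx": 0, "ty": 0, "tz": -0.3, "yaw": 0, "claw": 4.2},
    {"tx": 0, "ty": 0, "tz": 0, "yaw": 0, "claw": 4.2},
    {"tx": 0, "ty": 0, "tz": 0, "yaw": 0, "claw": 4.2}
  ]
}}

```text
time_s: 3.6
position: [0.4262, -0.191, 0.0239]
tool_rot: [[-0.988, 0.157, 0.001], [0.157, 0.988, -0.001], [-0.001, -0.001, -1.0]]
ft_force: [0.4, 0.1, 0.4]
grip_width: 0.0421
gripper_force: 0.0
```

Emit:
{"name": "servo_tool", "arguments": {
  "steps": [
    {"tx": 0, "ty": 0, "tz": -0.2, "yaw": 0, "claw": 4.2},
    {"tx": 0, "ty": 0, "tz": 0, "yaw": 0, "claw": 4.2}
  ]
}}

```text
time_s: 3.8
position: [0.4257, -0.1904, 0.0212]
tool_rot: [[-0.988, 0.157, 0.0], [0.157, 0.988, -0.0], [-0.0, -0.0, -1.0]]
ft_force: [-0.1, 0.4, 0.5]
grip_width: 0.0421
gripper_force: 0.0
```

Emit:
{"name": "servo_tool", "arguments": {
  "steps": [
    {"tx": 0, "ty": 0, "tz": -0.2, "yaw": 0, "claw": 4.2},
    {"tx": 0, "ty": 0, "tz": 0, "yaw": 0, "claw": 4.2}
  ]
}}

```text
time_s: 4.0
position: [0.4256, -0.1901, 0.019]
tool_rot: [[-0.988, 0.156, -0.0], [0.156, 0.988, 0.0], [0.0, 0.0, -1.0]]
ft_force: [0.1, 0.2, -0.1]
grip_width: 0.0419
gripper_force: 0.0
```

Emit:
{"name": "servo_tool", "arguments": {
  "steps": [
    {"tx": 0, "ty": 0, "tz": -0.15, "yaw": 0, "claw": 4.2},
    {"tx": 0, "ty": 0, "tz": 0, "yaw": 0, "claw": 4.2}
  ]
}}

```text
time_s: 4.2
position: [0.4256, -0.19, 0.0175]
tool_rot: [[-0.988, 0.156, -0.0], [0.156, 0.988, 0.0], [0.0, 0.0, -1.0]]
ft_force: [-0.5, -0.5, 0.6]
grip_width: 0.0422
gripper_force: 0.0
```

Emit:
{"name": "servo_tool", "arguments": {
  "steps": [
    {"tx": 0, "ty": 0, "tz": -0.15, "yaw": 0, "claw": 4.2},
    {"tx": 0, "ty": 0, "tz": 0, "yaw": 0, "claw": 4.2}
  ]
}}

```text
time_s: 4.4
position: [0.4257, -0.19, 0.0172]
tool_rot: [[-0.988, 0.156, 0.0], [0.156, 0.988, -0.001], [-0.001, -0.0, -1.0]]
ft_force: [-3.4, 1.4, 16.3]
grip_width: 0.0417
gripper_force: 8.2
```

Emit:
{"name": "servo_tool", "arguments": {
  "steps": [
    {"tx": 0, "ty": 0, "tz": -0.15, "yaw": 0, "claw": 4.2},
    {"tx": 0, "ty": 0, "tz": 0, "yaw": 0, "claw": 4.2}
  ]
}}

```text
time_s: 4.6
position: [0.4257, -0.19, 0.0171]
tool_rot: [[-0.988, 0.156, 0.001], [0.156, 0.988, -0.001], [-0.002, -0.001, -1.0]]
ft_force: [-8.1, 5.2, 37.8]
grip_width: 0.0422
gripper_force: 18.9
```

The tips touch the bench at TCP z = 0.0173. For the grasp I'll use TCP z ≈ 0.0228.

Emit:
{"name": "servo_tool", "arguments": {
  "steps": [
    {"tx": 0, "ty": 0, "tz": 3.5, "yaw": 0, "claw": 6},
    {"tx": 0.35, "ty": -4.3, "tz": 0, "yaw": 0, "claw": 6},
    {"tx": 0.4, "ty": -4.2, "tz": 0, "yaw": 0, "claw": 6},
    {"tx": 0, "ty": 0, "tz": 0, "yaw": 0, "claw": 6},
    {"tx": 0, "ty": 0, "tz": 0, "yaw": 0, "claw": 6},
    {"tx": 0, "ty": 0, "tz": 0, "yaw": 0, "claw": 6}
  ]
}}

```text
time_s: 5.2
position: [0.4328, -0.274, 0.0494]
tool_rot: [[-0.988, 0.156, -0.001], [0.156, 0.988, 0.001], [0.001, 0.001, -1.0]]
ft_force: [-0.7, 0.2, -0.7]
grip_width: 0.0596
gripper_force: 0.0
```

Emit:
{"name": "servo_tool", "arguments": {
  "steps": [
    {"tx": 0.05, "ty": -0.1, "tz": -1.5, "yaw": 0, "claw": 6},
    {"tx": 0, "ty": 0, "tz": -1.1, "yaw": 0, "claw": 6},
    {"tx": 0, "ty": 0, "tz": 0, "yaw": 0, "claw": 6},
    {"tx": 0, "ty": 0, "tz": 0, "yaw": 0, "claw": 6}
  ]
}}

```text
time_s: 5.6
position: [0.4337, -0.2755, 0.0236]
tool_rot: [[-0.988, 0.156, -0.001], [0.156, 0.988, 0.001], [0.001, 0.001, -1.0]]
ft_force: [-0.5, -0.3, 1.1]
grip_width: 0.0598
gripper_force: 0.0
```

Emit:
{"name": "servo_tool", "arguments": {
  "steps": [
    {"tx": 0, "ty": 0, "tz": -0.08, "yaw": 0, "claw": 5},
    {"tx": 0, "ty": 0, "tz": 0, "yaw": 0, "claw": 3.8},
    {"tx": 0, "ty": 0, "tz": 0, "yaw": 0, "claw": 3.8},
    {"tx": 0, "ty": 0, "tz": 0, "yaw": 0, "claw": 3.8},
    {"tx": 0, "ty": 0, "tz": 0, "yaw": 0, "claw": 3.8},
    {"tx": 0, "ty": 0, "tz": 0, "yaw": 0, "claw": 3.8}
  ],
  "newtons": 30
}}

```text
time_s: 6.2
position: [0.4338, -0.2761, 0.0235]
tool_rot: [[-0.988, 0.156, 0.001], [0.156, 0.988, -0.001], [-0.001, -0.0, -1.0]]
ft_force: [-0.4, 0.7, 5.9]
grip_width: 0.039
gripper_force: 29.7
```

Emit:
{"name": "servo_tool", "arguments": {
  "steps": [
    {"tx": 0, "ty": 0, "tz": 2, "yaw": 0, "claw": 3.8},
    {"tx": 0, "ty": 0, "tz": 4, "yaw": 0, "claw": 3.8},
    {"tx": 0, "ty": 0, "tz": 4, "yaw": 0, "claw": 3.8},
    {"tx": 0, "ty": 0, "tz": 3, "yaw": 0, "claw": 3.8},
    {"tx": 0, "ty": 0, "tz": 0, "yaw": 0, "claw": 3.8}
  ]
}}

```text
time_s: 6.7
position: [0.4348, -0.2771, 0.1568]
tool_rot: [[-0.988, 0.156, 0.006], [0.156, 0.988, -0.006], [-0.006, -0.005, -1.0]]
ft_force: [-0.4, 0.9, -1.2]
grip_width: 0.0392
gripper_force: 30.3
```

Grip width reads 39 mm rather than 41, so I'll check how the tin sits.

```bash
python3 - <<'E'
from h import *
snap('wrist','w3');snap('side','s3')
a=load('w3')['im'][250:450,200:440];b=load('s3')['im']
m=env.camera_model('side');f=240/np.tan(np.radians(m['fovy']/2));o=env.observe()
c=np.linalg.inv(m['T'])@np.r_[o['position']-[0,0,.02],1];u,v=int(c[0]/c[2]*f+m['cx']),int(c[1]/c[2]*f+m['cy']);print(u,v)
b=b[v-40:v+40,u-40:u+40]
cv2.imwrite('pics/c3.png',np.hstack([cv2.resize(a,(400,400)),cv2.resize(b,(400,400),interpolation=2)])[:,:,::-1])
E
```

```text
306 317
```

View pics/c3.png

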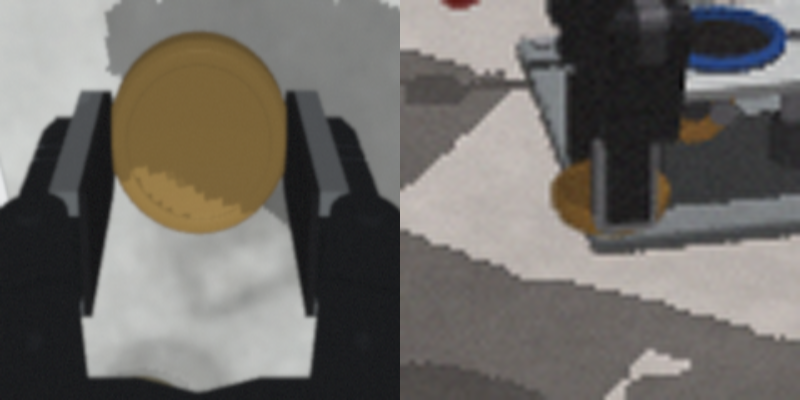

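The tin looks flat between the pads. I'll check its height and tilt from depth.

```bash
python3 - <<'E'
from h import *
P=np.array([pt('w3',200+x*.6,250+y*.5) for x in range(130,275,8) for y in range(60,215,8)])
P=P[np.abs(P[:,2]-.143)<.012]
A=np.c_[P[:,:2]-P[:,:2].mean(0),np.ones(len(P))];k=np.linalg.lstsq(A,P[:,2],rcond=None)[0];print(len(P),k,P.mean(0),np.std(P[:,2]-A@k))
im=load('w3')['im'];m=cv2.inRange(cv2.cvtColor(im,cv2.COLOR_RGB2HSV),(12,80,40),(40,255,255))[255:375,255:385]
c=max(cv2.findContours(m,0,2)[0],key=cv2.contourArea);(x,y),r,_=cv2.fitEllipse(c);print(x+255,y+255,r,pt('w3',x+255,y+255,z=k[2]),env.observe()['position'])
E
```

```text
365 [ 0.01010576 -0.00181964  0.14358221] [ 0.43318984 -0.27673221  0.14358221] 0.000662744916419213
319.13741302490234 316.166072845459 (99.33506774902344, 107.20361328125) [ 0.4323411  -0.27717455  0.14358221] [ 0.43359255 -0.27596677  0.1530391 ]
```

Emit:
{"name": "servo_tool", "arguments": {
  "steps": [
    {"tx": 0, "ty": 1, "tz": 3, "yaw": 0, "claw": 3.8},
    {"tx": 0.5, "ty": 4, "tz": 2, "yaw": 0, "claw": 3.8},
    {"tx": 1, "ty": 4.2, "tz": 0, "yaw": 0, "claw": 3.8},
    {"tx": 1.5, "ty": 4.2, "tz": 0, "yaw": 0, "claw": 3.8},
    {"tx": 1.5, "ty": 4.2, "tz": 0, "yaw": 0, "claw": 3.8},
    {"tx": 1.5, "ty": 4, "tz": 0, "yaw": 0, "claw": 3.8},
    {"tx": 0, "ty": 0, "tz": 0, "yaw": 0, "claw": 3.8},
    {"tx": 0, "ty": 0, "tz": 0, "yaw": 0, "claw": 3.8},
    {"tx": 0, "ty": 0, "tz": 0, "yaw": 0, "claw": 3.8},
    {"tx": 0, "ty": 0, "tz": 0, "yaw": 0, "claw": 3.8}
  ]
}}

```text
time_s: 7.8
position: [0.4934, -0.061, 0.2024]
tool_rot: [[-0.987, 0.158, -0.001], [0.158, 0.987, 0.0], [0.001, 0.0, -1.0]]
ft_force: [0.5, -0.2, -0.4]
grip_width: 0.0393
gripper_force: 30.5
```

```bash
python3 - <<'E'
from h import *
print(env.observe()['position']);snap('wrist','w4')
im=load('w4')['im'];hsv=cv2.cvtColor(im,cv2.COLOR_RGB2HSV)
for nm,lo,hi,z in(('ring',(100,120,40),(130,255,255),.076),('tin',(12,80,40),(40,255,255),None),('red',(0,150,50),(8,255,255),.066)):
    m=cv2.inRange(hsv,lo,hi)
    for c in sorted(cv2.findContours(m,0,2)[0],key=cv2.contourArea)[-2:]:
        if len(c)<6: continue
        (x,y),r,_=cv2.fitEllipse(c);print(nm,x,y,r,pt('w4',x,y,z=z))
E
```

```text
[ 0.49336161 -0.06104472  0.20244776]
ring 467.5497741699219 468.930908203125 (5.239278316497803, 31.91092300415039) [0.70073258 0.02296328 0.076     ]
ring 349.73284912109375 353.9032287597656 (17.417375564575195, 46.32304382324219) [ 0.5839932  -0.05393242  0.076     ]
tin 319.10693359375 316.19903564453125 (99.58817291259766, 107.03369903564453) [ 0.49028228 -0.06097323  0.1901918 ]
tin 374.41070556640625 5.7744293212890625 (23.524168014526367, 225.3224639892578) [ 0.19297957  0.12932119 -0.84807106]
red 335.0404357910156 410.0990295410156 (2.621976137161255, 34.990352630615234) [ 0.63820287 -0.0719483   0.066     ]
red 500.8161315917969 191.77674865722656 (49.44007873535156, 60.55596160888672) [0.48655143 0.05825713 0.066     ]
```

View pics/w4.png

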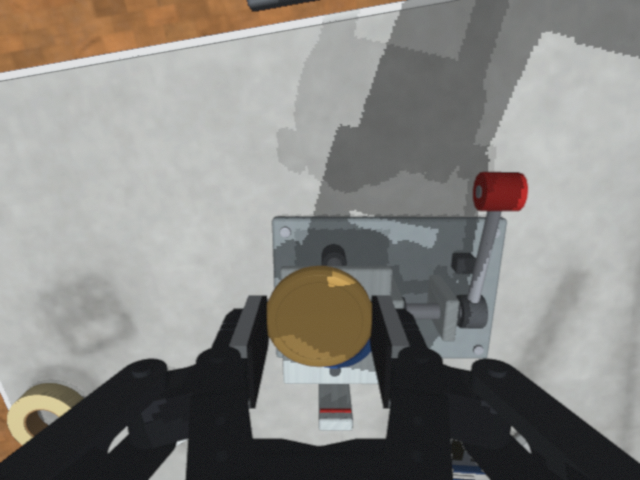

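The tin hides the nest from here. The grip is at (501,192) and the post at (336,410). I'll move on until I'm over the nest.

Emit:
{"name": "servo_tool", "arguments": {
  "steps": [
    {"tx": 3.6, "ty": 0, "tz": 0, "yaw": 0, "claw": 3.8},
    {"tx": 3.6, "ty": 0, "tz": 0, "yaw": 0, "claw": 3.8},
    {"tx": 0, "ty": 0, "tz": 0, "yaw": 0, "claw": 3.8},
    {"tx": 0, "ty": 0, "tz": 0, "yaw": 0, "claw": 3.8},
    {"tx": 0, "ty": 0, "tz": 0, "yaw": 0, "claw": 3.8},
    {"tx": 0, "ty": 0, "tz": 0, "yaw": 0, "claw": 3.8}
  ]
}}

```text
time_s: 8.45
position: [0.5649, -0.0602, 0.2032]
tool_rot: [[-0.988, 0.157, -0.0], [0.157, 0.988, 0.0], [0.0, -0.0, -1.0]]
ft_force: [-0.3, -0.2, 0.6]
grip_width: 0.0389
gripper_force: 30.5
```

```bash
python3 - <<'E'
from h import *
print(env.observe()['position']);snap('wrist','w5')
im=load('w5')['im'];hsv=cv2.cvtColor(im,cv2.COLOR_RGB2HSV)
for nm,lo,hi,z in(('ring',(100,120,40),(130,255,255),.076),('tin',(12,80,40),(40,255,255),None),('red',(0,150,50),(8,255,255),.066)):
    m=cv2.inRange(hsv,lo,hi)
    for c in sorted(cv2.findContours(m,0,2)[0],key=cv2.contourArea)[-2:]:
        if len(c)<6: continue
        (x,y),r,_=cv2.fitEllipse(c);print(nm,x,y,r,pt('w5',x,y,z=z))
E
```

```text
[ 0.56494942 -0.06024412  0.20315354]
ring 470.1410217285156 347.62109375 (13.17302131652832, 90.20089721679688) [0.66423737 0.03123538 0.076     ]
ring 317.9622802734375 231.7102813720703 (75.46195220947266, 81.70598602294922) [ 0.56358072 -0.06117168  0.076     ]
tin 23.520936965942383 445.1179504394531 (22.680782318115234, 34.06315994262695) [ 0.54358868 -0.1175232   0.26119058]
tin 318.9177551269531 316.03265380859375 (99.34923553466797, 107.12689208984375) [ 0.56264215 -0.06036336  0.1892771 ]
red 105.96549987792969 349.793701171875 (8.248167037963867, 10.017409324645996) [ 0.63170503 -0.22918137  0.066     ]
red 496.36968994140625 72.94734954833984 (50.71205520629883, 57.314369201660156) [0.48569377 0.05840372 0.066     ]
```

View pics/w5.png

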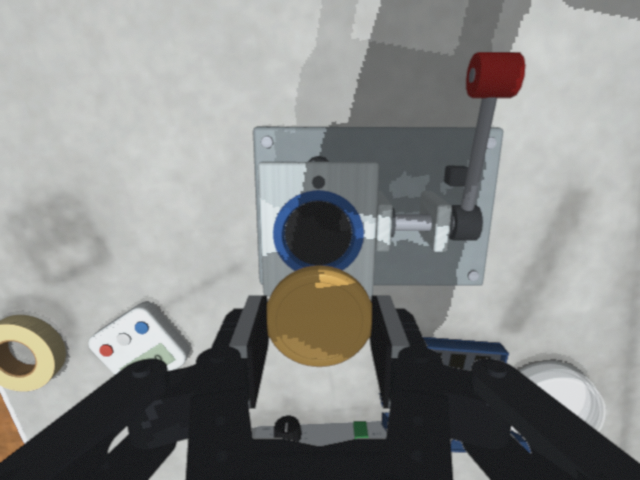

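The nest ring is at (318,232), giving nest ≈ (0.564,-0.061). The tin is about 1 mm off in x. I'll correct that and descend.

Emit:
{"name": "servo_tool", "arguments": {
  "steps": [
    {"tx": 0.1, "ty": -0.06, "tz": -3, "yaw": 0, "claw": 3.8},
    {"tx": 0, "ty": 0, "tz": -3, "yaw": 0, "claw": 3.8},
    {"tx": 0, "ty": 0, "tz": -3, "yaw": 0, "claw": 3.8},
    {"tx": 0, "ty": 0, "tz": -1, "yaw": 0, "claw": 3.8},
    {"tx": 0, "ty": 0, "tz": 0, "yaw": 0, "claw": 3.8},
    {"tx": 0, "ty": 0, "tz": 0, "yaw": 0, "claw": 3.8},
    {"tx": 0, "ty": 0, "tz": 0, "yaw": 0, "claw": 3.8},
    {"tx": 0, "ty": 0, "tz": 0, "yaw": 0, "claw": 3.8}
  ]
}}

```text
time_s: 9.3
position: [0.5671, -0.0608, 0.1041]
tool_rot: [[-0.988, 0.156, 0.002], [0.156, 0.988, -0.001], [-0.002, -0.0, -1.0]]
ft_force: [1.4, -0.7, -0.6]
grip_width: 0.039
gripper_force: 30.5
```

```bash
python3 - <<'E'
from h import *
print(env.observe()['position']);snap('wrist','w6')
im=load('w6')['im'];cv2.imwrite('pics/c6.png',cv2.resize(im[240:400,220:420],(750,600))[:,:,::-1])
E
```

```text
[ 0.56714783 -0.06075596  0.1040993 ]
```

View pics/c6.png

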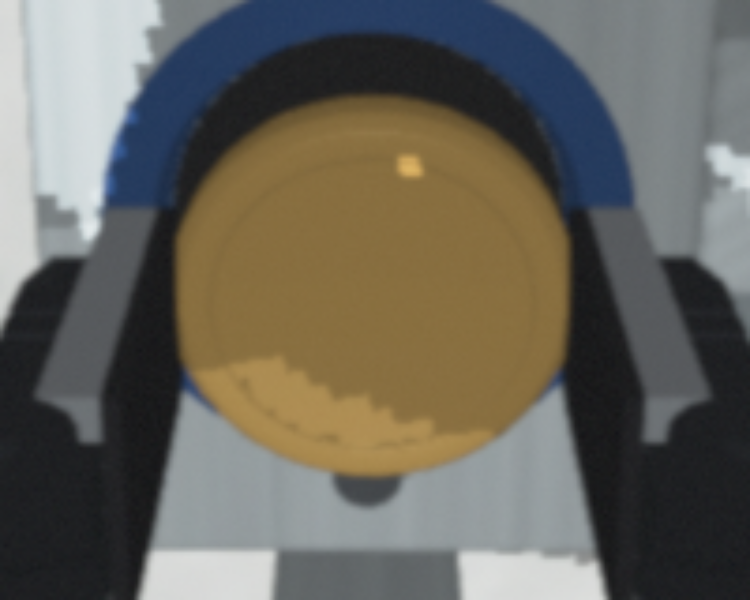

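```bash
python3 - <<'E'
from h import *
u=220+372*.2667
print('mouth near',pt('w6',u,248.8,z=.076),'centre x',pt('w6',u,248.8,z=.076)[0]+.0235*1)
t=.1041-.0135
a,b=pt('w6',u,265.3,z=t),pt('w6',u,366.7,z=t);print(a,b,(a+b)/2, pt('w6',u,310))
l=pt('w6',220+105*.2667,292,z=.076);r=pt('w6',220+632*.2667,292,z=.076);print(l,r,(l+r)/2)
E
```

```text
mouth near [ 0.54334404 -0.05740775  0.076     ] centre x 0.5668440420485718
[ 0.54450533 -0.05758936  0.0906    ] [ 0.58657013 -0.064163    0.0906    ] [ 0.56553773 -0.06087618  0.0906    ] [ 0.56165431 -0.06026931  0.09162381]
[ 0.55726351 -0.0889071   0.076     ] [ 0.56608537 -0.03241426  0.076     ] [ 0.56167444 -0.06066068  0.076     ]
```

The tin is centred within about 1 mm, so I'll lower it.

Emit:
{"name": "servo_tool", "arguments": {
  "steps": [
    {"tx": 0, "ty": 0, "tz": -0.5, "yaw": 0, "claw": 3.8},
    {"tx": 0, "ty": 0, "tz": 0, "yaw": 0, "claw": 3.8},
    {"tx": 0, "ty": 0, "tz": 0, "yaw": 0, "claw": 3.8}
  ]
}}

```text
time_s: 9.65
position: [0.5666, -0.0606, 0.0977]
tool_rot: [[-0.988, 0.156, -0.0], [0.156, 0.988, 0.0], [0.0, 0.0, -1.0]]
ft_force: [-0.5, 0.4, 0.2]
grip_width: 0.039
gripper_force: 30.5
```

Emit:
{"name": "servo_tool", "arguments": {
  "steps": [
    {"tx": 0, "ty": 0, "tz": -0.25, "yaw": 0, "claw": 3.8},
    {"tx": 0, "ty": 0, "tz": 0, "yaw": 0, "claw": 3.8},
    {"tx": 0, "ty": 0, "tz": 0, "yaw": 0, "claw": 3.8}
  ]
}}

```text
time_s: 9.95
position: [0.5667, -0.0606, 0.0953]
tool_rot: [[-0.988, 0.156, -0.0], [0.156, 0.988, 0.0], [0.0, 0.0, -1.0]]
ft_force: [-0.4, -0.1, -0.7]
grip_width: 0.039
gripper_force: 30.5
```

No contact force with the tin about 1 mm above the floor. I'll release and lift.

Emit:
{"name": "servo_tool", "arguments": {
  "steps": [
    {"tx": 0, "ty": 0, "tz": 0, "yaw": 0, "claw": 5.6},
    {"tx": 0, "ty": 0, "tz": 0, "yaw": 0, "claw": 5.6},
    {"tx": 0, "ty": 0, "tz": 0, "yaw": 0, "claw": 5.6},
    {"tx": 0, "ty": 0, "tz": 2, "yaw": 0, "claw": 5.6},
    {"tx": 0, "ty": 0, "tz": 4, "yaw": 0, "claw": 5.6},
    {"tx": 0, "ty": 0, "tz": 4, "yaw": 0, "claw": 5.6},
    {"tx": 0, "ty": 0, "tz": 0, "yaw": 0, "claw": 5.6},
    {"tx": 0, "ty": 0, "tz": 0, "yaw": 0, "claw": 5.6},
    {"tx": 0, "ty": 0, "tz": 0, "yaw": 0, "claw": 5.6},
    {"tx": 0, "ty": 0, "tz": 0, "yaw": 0, "claw": 5.6}
  ]
}}

```text
time_s: 10.95
position: [0.5663, -0.0605, 0.1941]
tool_rot: [[-0.988, 0.156, -0.002], [0.156, 0.988, 0.001], [0.002, 0.0, -1.0]]
ft_force: [0.3, 1.0, 0.7]
grip_width: 0.0561
gripper_force: 0.0
```

```bash
python3 - <<'E'
from h import *
print(env.observe()['position']);snap('wrist','w7')
im=load('w7')['im'];hsv=cv2.cvtColor(im,cv2.COLOR_RGB2HSV)
for nm,lo,hi,z in(('ring',(100,120,40),(130,255,255),.076),('tin',(12,80,40),(40,255,255),.0805),('red',(0,150,50),(8,255,255),.066)):
    m=cv2.inRange(hsv,lo,hi)[:300]
    for c in sorted(cv2.findContours(m,0,2)[0],key=cv2.contourArea)[-1:]:
        if len(c)<6: continue
        (x,y),r,_=cv2.fitEllipse(c);print(nm,x,y,r,pt('w7',x,y,z=z),pt('w7',x,y))
        if nm=='tin':
            P=np.array([pt('w7',x+i,y+j) for i in range(-20,21,4) for j in range(-20,21,4)])
            print(np.linalg.lstsq(np.c_[P[:,:2]-P[:,:2].mean(0),np.ones(len(P))],P[:,2],rcond=None)[0])
cv2.imwrite('pics/c7.png',cv2.resize(im[40:300,220:540],(720,585))[:,:,::-1])
E
```

```text
[ 0.56627892 -0.06053873  0.19412099]
ring 317.91650390625 235.8259735107422 (87.12654113769531, 91.2784652709961) [ 0.56458196 -0.06135465  0.076     ] [ 0.56313306 -0.06111574  0.08073535]
tin 318.6329650878906 238.00161743164062 (65.50057220458984, 67.035400390625) [ 0.56464349 -0.06091207  0.0805    ] [ 0.56488443 -0.06095032  0.07972782]
[0.00766912 0.00463221 0.08066198]
red 502.4833679199219 69.84312438964844 (51.85448455810547, 61.2166748046875) [0.48564052 0.05809783 0.066     ] [0.4858496  0.05341527 0.07702027]
```

View pics/c7.png

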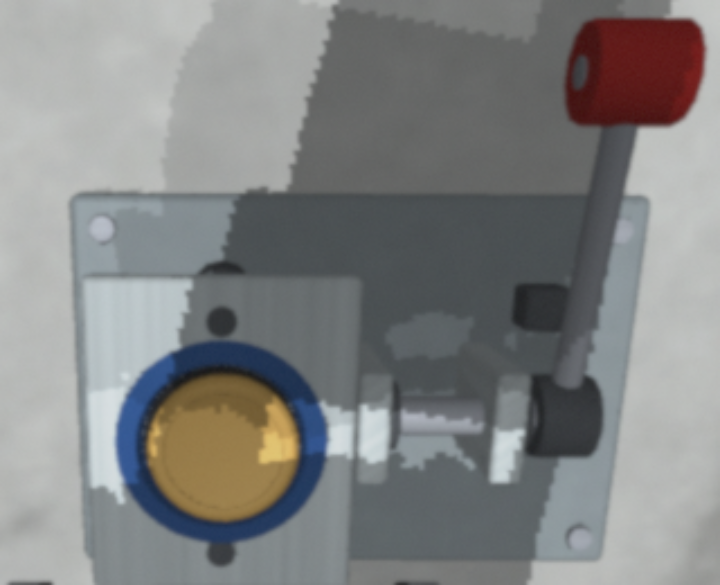

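The tin lies flat and centred (top at z 0.0807, offset under 1 mm). Next I go above the lever grip at (0.485,0.058).

Emit:
{"name": "servo_tool", "arguments": {
  "steps": [
    {"tx": -2.8, "ty": 3.9, "tz": 0, "yaw": 0, "claw": 5.6},
    {"tx": -2.7, "ty": 4, "tz": 0, "yaw": 0, "claw": 5.6},
    {"tx": -2.6, "ty": 4, "tz": 0, "yaw": 0, "claw": 5.6},
    {"tx": 0, "ty": 0, "tz": -4, "yaw": 0, "claw": 5.6},
    {"tx": 0, "ty": 0, "tz": 0, "yaw": 0, "claw": 5.6},
    {"tx": 0, "ty": 0, "tz": 0, "yaw": 0, "claw": 5.6},
    {"tx": 0, "ty": 0, "tz": 0, "yaw": 0, "claw": 5.6}
  ]
}}

```text
time_s: 11.7
position: [0.4867, 0.0577, 0.1563]
tool_rot: [[-0.988, 0.157, 0.001], [0.157, 0.988, -0.0], [-0.001, -0.0, -1.0]]
ft_force: [-0.6, -0.3, 0.4]
grip_width: 0.0562
gripper_force: 0.0
```

```bash
python3 - <<'E'
from h import *
print(env.observe()['position']);snap('wrist','w8')
im=load('w8')['im'];hsv=cv2.cvtColor(im,cv2.COLOR_RGB2HSV)
m=cv2.inRange(hsv,(0,150,50),(8,255,255))[:400,200:440]
c=max(cv2.findContours(m,0,2)[0],key=cv2.contourArea);x,y,w,h=cv2.boundingRect(c);x+=200;print(x,y,w,h,pt('w8',x,y+h/2,z=.066),pt('w8',x+w,y+h/2,z=.066),pt('w8',x+w/2,y+h/2,z=.066))
E
```

```text
[0.48672497 0.05765337 0.15634344]
297 230 47 44 [0.48439149 0.04517464 0.066     ] [0.48845392 0.07096825 0.066     ] [0.48642276 0.05807176 0.066     ]
```

Emit:
{"name": "servo_tool", "arguments": {
  "steps": [
    {"tx": 0, "ty": 0.04, "tz": -4, "yaw": 0, "claw": 5.6},
    {"tx": 0, "ty": 0, "tz": -3, "yaw": 0, "claw": 5.6},
    {"tx": 0, "ty": 0, "tz": -2.1, "yaw": 0, "claw": 5.6},
    {"tx": 0, "ty": 0, "tz": 0, "yaw": 0, "claw": 5.6},
    {"tx": 0, "ty": 0, "tz": 0, "yaw": 0, "claw": 5.6},
    {"tx": 0, "ty": 0, "tz": 0, "yaw": 0, "claw": 5.6}
  ]
}}

```text
time_s: 12.35
position: [0.4867, 0.0585, 0.0659]
tool_rot: [[-0.988, 0.156, 0.003], [0.156, 0.988, -0.0], [-0.003, 0.0, -1.0]]
ft_force: [0.4, 0.7, -0.2]
grip_width: 0.0562
gripper_force: 0.0
```

Emit:
{"name": "servo_tool", "arguments": {
  "steps": [
    {"tx": 0, "ty": 0, "tz": 0, "yaw": 0, "claw": 2.2},
    {"tx": 0, "ty": 0, "tz": 0, "yaw": 0, "claw": 2.2},
    {"tx": 0, "ty": 0, "tz": 0, "yaw": 0, "claw": 2.2},
    {"tx": 0, "ty": 0, "tz": 0, "yaw": 0, "claw": 2.2},
    {"tx": 0, "ty": 0, "tz": 0, "yaw": 0, "claw": 2.2},
    {"tx": 0, "ty": 0, "tz": 0, "yaw": 0, "claw": 2.2},
    {"tx": 0, "ty": 0, "tz": 0, "yaw": 0, "claw": 2.2}
  ],
  "newtons": 40
}}

```text
time_s: 13.05
position: [0.4859, 0.0586, 0.0647]
tool_rot: [[-0.988, 0.156, 0.001], [0.156, 0.988, -0.0], [-0.001, -0.0, -1.0]]
ft_force: [-0.8, -4.2, 5.3]
grip_width: 0.0255
gripper_force: 42.3
```

The lever is gripped (25.5 mm). Now I swing it along the arc.

Emit:
{"name": "servo_tool", "arguments": {
  "steps": [
    {"tx": 0.17, "ty": -0.03, "tz": 0.585, "yaw": 0, "claw": 2.2},
    {"tx": 0.17, "ty": -0.03, "tz": 0.585, "yaw": 0, "claw": 2.2},
    {"tx": 0.24, "ty": -0.04, "tz": 0.56, "yaw": 0, "claw": 2.2},
    {"tx": 0.24, "ty": -0.04, "tz": 0.56, "yaw": 0, "claw": 2.2},
    {"tx": 0.31, "ty": -0.05, "tz": 0.525, "yaw": 0, "claw": 2.2},
    {"tx": 0.31, "ty": -0.05, "tz": 0.525, "yaw": 0, "claw": 2.2},
    {"tx": 0.365, "ty": -0.055, "tz": 0.485, "yaw": 0, "claw": 2.2},
    {"tx": 0.365, "ty": -0.055, "tz": 0.485, "yaw": 0, "claw": 2.2},
    {"tx": 0.425, "ty": -0.065, "tz": 0.435, "yaw": 0, "claw": 2.2},
    {"tx": 0.425, "ty": -0.065, "tz": 0.435, "yaw": 0, "claw": 2.2},
    {"tx": 0, "ty": 0, "tz": 0, "yaw": 0, "claw": 2.2},
    {"tx": 0, "ty": 0, "tz": 0, "yaw": 0, "claw": 2.2}
  ]
}}

```text
time_s: 14.25
position: [0.515, 0.0538, 0.1167]
tool_rot: [[-0.988, 0.156, -0.002], [0.156, 0.988, -0.0], [0.002, -0.001, -1.0]]
ft_force: [-6.7, -4.7, 3.3]
grip_width: 0.0251
gripper_force: 42.2
```

Emit:
{"name": "servo_tool", "arguments": {
  "steps": [
    {"tx": 0.47, "ty": -0.075, "tz": 0.38, "yaw": 0, "claw": 2.2},
    {"tx": 0.47, "ty": -0.075, "tz": 0.38, "yaw": 0, "claw": 2.2},
    {"tx": 0.515, "ty": -0.08, "tz": 0.32, "yaw": 0, "claw": 2.2},
    {"tx": 0.515, "ty": -0.08, "tz": 0.32, "yaw": 0, "claw": 2.2},
    {"tx": 0.55, "ty": -0.085, "tz": 0.255, "yaw": 0, "claw": 2.2},
    {"tx": 0.55, "ty": -0.085, "tz": 0.255, "yaw": 0, "claw": 2.2},
    {"tx": 0.575, "ty": -0.09, "tz": 0.185, "yaw": 0, "claw": 2.2},
    {"tx": 0.575, "ty": -0.09, "tz": 0.185, "yaw": 0, "claw": 2.2},
    {"tx": 0.595, "ty": -0.095, "tz": 0.11, "yaw": 0, "claw": 2.2},
    {"tx": 0.595, "ty": -0.095, "tz": 0.11, "yaw": 0, "claw": 2.2},
    {"tx": 0.6, "ty": -0.095, "tz": 0.04, "yaw": 0, "claw": 2.2},
    {"tx": 0.6, "ty": -0.095, "tz": 0.04, "yaw": 0, "claw": 2.2},
    {"tx": 0, "ty": 0, "tz": 0, "yaw": 0, "claw": 2.2},
    {"tx": 0, "ty": 0, "tz": 0, "yaw": 0, "claw": 2.2},
    {"tx": 0, "ty": 0, "tz": 0, "yaw": 0, "claw": 2.2},
    {"tx": 0, "ty": 0, "tz": 0, "yaw": 0, "claw": 2.2},
    {"tx": 0, "ty": 0, "tz": 0, "yaw": 0, "claw": 2.2},
    {"tx": 0, "ty": 0, "tz": 0, "yaw": 0, "claw": 2.2}
  ]
}}

```text
time_s: 16.05
position: [0.5826, 0.0429, 0.1437]
tool_rot: [[-0.988, 0.156, 0.002], [0.156, 0.988, -0.002], [-0.003, -0.001, -1.0]]
ft_force: [-3.3, -7.3, 6.9]
grip_width: 0.0254
gripper_force: 42.6
```

```bash
python3 - <<'E'
from h import *
o=env.observe();print(o['position'],o['ft_force'],o['time_s']);snap('side','s9');snap('top','t9')
a=load('s9')['im'][190:330,250:400];b=load('t9')['im'][200:290,300:400]
cv2.imwrite('pics/c9.png',np.hstack([cv2.resize(a,(450,420)),cv2.resize(b,(350,420))])[:,:,::-1])
P=np.array([pt('t9',u,v) for u in range(357,364) for v in range(238,244)]);print(np.median(P,0))
E
```

```text
[0.58261277 0.04285098 0.14365638] [-3.28936808 -7.25314595  6.86549404] 16.05
[ 0.56401598 -0.05943375  0.09035452]
```

View pics/c9.png

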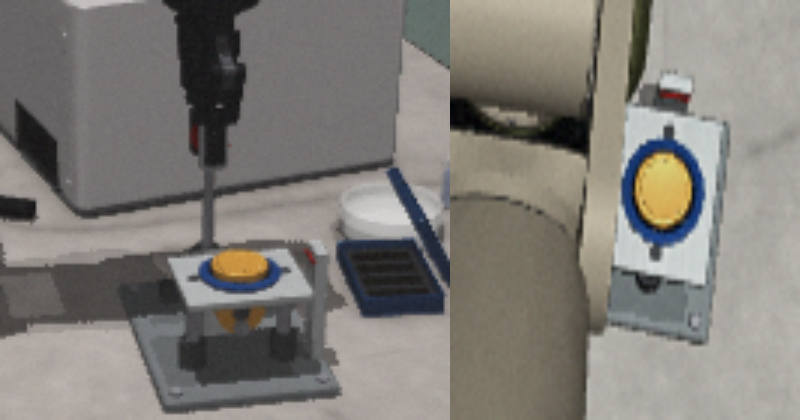

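The crops show the lever rod vertical, with the top at (209,165) and the foot at (207,240) in the side crop. The tin is in the nest at the top, z 0.0904 against 0.090 expected. I'll hold briefly, then hand in.

Emit:
{"name": "servo_tool", "arguments": {
  "steps": [
    {"tx": 0, "ty": 0, "tz": 0, "yaw": 0, "claw": 2.2},
    {"tx": 0, "ty": 0, "tz": 0, "yaw": 0, "claw": 2.2},
    {"tx": 0, "ty": 0, "tz": 0, "yaw": 0, "claw": 2.2},
    {"tx": 0, "ty": 0, "tz": 0, "yaw": 0, "claw": 2.2},
    {"tx": 0, "ty": 0, "tz": 0, "yaw": 0, "claw": 2.2},
    {"tx": 0, "ty": 0, "tz": 0, "yaw": 0, "claw": 2.2}
  ]
}}

```text
time_s: 16.75
position: [0.5826, 0.0428, 0.1437]
tool_rot: [[-0.988, 0.156, 0.003], [0.156, 0.988, -0.002], [-0.003, -0.001, -1.0]]
ft_force: [-2.1, -6.4, 6.9]
grip_width: 0.0252
gripper_force: 42.6
```

```bash
python3 -c "
from rig import env
print(env.observe()['position'],env.close_job())"
```

```text
the job is handed in; nothing more can be done
[0.58263067 0.04282876 0.1436634 ] None
```

I handed the job in at about 17 s, with the tin flat in the raised nest (top at z 0.0904 m, 0.090 m expected) and the fingers still holding the lever upright; the hand-in returned no verdict.

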